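# Sort solvent-wet spanners and bottle caps on the HPLC bench

### The arm

A 6-joint arm with a two-finger parallel gripper is mounted at the origin on the work surface. World frame = base frame: x ahead of the robot, y to its left, z up, the work surface at z = 0. Lengths are in m, angles in rad, forces in N, time in s.
With the tool pointing down it reaches from about 0.35 to 0.975 m from the base axis. Payload 4.9 kg.
Tool frame: the origin (TCP) lies at the very end of the fingers, on their centre line; the grasp point (between the pads) lies 19 mm behind it; z points along the fingers, y is the direction in which the jaws open and shut (so a half turn about z gives the same grasp; the last joint's range is limited). The gripper opens to 85 mm and grips with 20 to 120 N. Pads are 22 mm wide; open, the fingers measure 114 mm over their backs; the gripper's body (76 mm by 85 mm) begins 54 mm behind the grasp point. The pads swing forward as they close: fully open they stand 13 mm farther back than shut.
Start: joints at [-1.385, 0.053, 1.613, -0, 1.476, -0.119], TCP at [0.188, -0.596, 0.231] pointing down, gripper open.
Joint ranges: [-3.01, 3.01], [-1.01, 2.22], [0.06, 2.58], [-1.02, 4.17], [0.09, 2.62], [-3.14, 3.14]. Speed limits (rad/s): [2.57, 2.57, 3.14, 3.14, 3.14, 3.14].

### API

Orientations are given as a rotation vector (axis times angle).
In Python, from station import env gives the robot as it stands.
- The arm moves only by the tool apply_moves, never from a script. Its argument "plan" is text: rows parted by semicolons, each of 4 numbers parted by spaces: the shift along the tool's x, y, z in mm, then the turn about the tool's z in rad. In form: x y z roll; .... A call has exactly 8 rows; each row is the pose to reach, as a shift and turn from the pose measured when the call began, along the tool's axes at that moment; what a row does not reach only later rows make up. A row lasts 1/10 s, in which the tool goes at most 50 mm and 8.59 degrees, less where a joint would pass 70% of its speed; a pose out of reach is approached as far as the arm can. A call with a gripper value outside its range is refused whole. "fingers" is the closure, from -1 (fully open) to 1 (shut), so that 0 is half open, set as the call begins (left out, the last holds). The fingers move at their own pace and stop on an object; the grip force is fixed at half the most. Time passes only in rows, so rows that repeat a pose let the fingers close, or fill a call up. It gives the time, the measured TCP pose, the force and the opening at its end, in the units of the state.
- env.observe(): the state, without advancing time (a new reading comes with each control period).
- env.read_camera(name): name is "scene" or "side" or "wrist"; returns the picture (480x640x3 uint8, red, green, blue); there is no depth.
- env.calibration(name): a dict with "fx", "fy", "cx", "cy" (pixels), "eye" and "rotation" of the camera in the world. Camera axes: x right, y up, looking along -z (the intrinsics and any distortion apply to the point x, -y, -z); pixel columns grow to the right and rows downward; lengths in m; the calibration is good to about 2 mm. A picture is of the moment at which its call begins: read the wrist's pose just before it. calibration takes no time and is no camera call; for the wrist camera it gives the pose at the moment of the call.
- env.finish_job(): hands the job in, once; it reports no verdict.
Trained networks look in the newest picture that a camera, given by its name, has taken for a name from the list of things; names that differ only in an ending like _2 or _b are one class to them, and where a whole thing is asked for, a point or a joint stands for the part that bears it (a point fixed in the world has none). Each returns a list of dicts, best first, with "confidence" (0 to 1); they miss things now and then, are a little off and sometimes report something else, mostly with a low value. They report only what shows in the picture. A call takes as long as a camera call. They do not tell look-alikes from the thing itself.
- env.regions_of(camera, query): "region" (480x640 bool, what is visible of it) and "rect" ([left, top, right, bottom] in pixels, round what is visible of it).
The state is a dict: "t": time; "joint_positions": joint angles; "joint_vel": joint speeds; "tau": joint torques, N m; "ee_pos": TCP position; "tool_rot": TCP orientation; "wrist_force": force on the tool from outside, world axes, zero at the start; "wrist_torque": the same for the moment, N m; "finger_gap": opening from 0.0 (shut) to 1.0 (fully open).
Only numpy, scipy, OpenCV 4.12 (cv2) and the standard library are available. Lean on these libraries where they do the work, as an engineer would, in place of code of your own. Each camera call takes 0.05 s, during which the arm holds its last target. There are 200 camera calls.

### The job

Clear up after the pump service: slide both open-ended spanners into the wide fenced bay and both loose round bottle caps into the narrow fenced bay, each one wholly inside. They are still wet with solvent, so push or drag them flat along the bench and never lift them or turn them over, and do not disturb the two bottles and the vial that stand there.

Things in the scene. Friction and masses are not known exactly. Their poses are not given: they have to be found in the camera images.
- spanner_bay: Wide bay for the spanners, the middle one of the three far places: a fixed U of steel fence 30 mm high, 6 mm thick, no floor (a paper sheet). Inside 200 mm wide (y) by 105 mm deep (x). Origin on the bench, centre of the inside; +x points to the closed back (inner face x = +52.5 mm); open mouth at x = -52.5 mm, facing the robot within 0.15 rad; side fences' inner faces at y = +-100 mm.
- cap_bay: Narrow bay for the caps, left or right of the wide one: a fixed U of steel fence 30 mm high, 6 mm thick, no floor (a paper sheet). Inside 120 mm wide (y) by 105 mm deep (x). Origin on the bench, centre of the inside; +x points to the closed back (inner face x = +52.5 mm); open mouth at x = -52.5 mm, facing the robot within 0.15 rad; side fences' inner faces at y = +-60 mm.
- spanner_1: Double open-ended steel spanner lying flat, 160 mm long, 9 mm thick, about 0.12 kg. Origin: centre of its underside; long axis along its y, roughly across the bench at first; both ends alike. Handle 14 mm wide (x +-7 mm); round heads 30 mm wide centred at y = +-56 mm (beginning at y = +-43 mm at the handle's edges), jaws out to y = +-80 mm.
- spanner_2: The second spanner, like spanner_1.
- spanner_1_end_a (a point): Centre of spanner_1's head at y = +56 mm, on its upper face (9 mm up).
- spanner_1_end_b (a point): Centre of spanner_1's head at y = -56 mm, on its upper face.
- spanner_2_end_a (a point): Centre of spanner_2's head at y = +56 mm, on its upper face.
- spanner_2_end_b (a point): Centre of spanner_2's head at y = -56 mm, on its upper face.
- cap_1: Loose blue plastic screw cap of a reagent bottle, a closed round disc standing flat on the bench, 46 mm in diameter and 25 mm high, about 0.03 kg. Origin at the centre of its underside.
- cap_2: The second loose cap, like cap_1.
- bottle_a: Bystander: capped glass bottle standing upright, 66 mm in diameter, 140 mm high, origin at the centre of its underside, at the far place on the other side of the wide bay from the narrow bay.
- bottle_b: Bystander: like bottle_a, standing far out to the left.
- vial: Bystander: small amber vial standing upright in the middle nearest the robot, 28 mm in diameter, 50 mm high, about 0.04 kg, origin at the centre of its underside.
Mind the look-alikes: they are no part of the job. Leave any red or yellow look-alike of the spanner_2 alone.

How it is judged:
At the end, for the whole second after the job is handed in: Spanners in the wide bay (head centres 13.5 mm or more past the mouth line), caps in the narrow bay (centres 21.5 mm or more past it), all between the fences, flat (undersides within 6 mm of the bench, tilt under 0.1 rad) and at rest (x of spanner_1_end_a in the frame of spanner_bay between -0.039 and 0.053 m and y of spanner_1_end_a in the frame of spanner_bay between -0.1 and 0.1 m and x of spanner_1_end_b in the frame of spanner_bay between -0.039 and 0.053 m and y of spanner_1_end_b in the frame of spanner_bay between -0.1 and 0.1 m and x of cap_1 in the frame of cap_bay between -0.031 and 0.053 m and y of cap_1 in the frame of cap_bay between -0.06 and 0.06 m and x of spanner_2_end_a in the frame of spanner_bay between -0.039 and 0.053 m and y of spanner_2_end_a in the frame of spanner_bay between -0.1 and 0.1 m and x of spanner_2_end_b in the frame of spanner_bay between -0.039 and 0.053 m and y of spanner_2_end_b in the frame of spanner_bay between -0.1 and 0.1 m and x of cap_2 in the frame of cap_bay between -0.031 and 0.053 m and y of cap_2 in the frame of cap_bay between -0.06 and 0.06 m and height (world z) of each of spanner_1, spanner_2, cap_1, cap_2 below 0.006 m and angle between each of spanner_1, spanner_2, cap_1, cap_2's own z axis and vertical below 0.1 rad and linear speed of each of spanner_1, spanner_2, cap_1, cap_2 below 0.01 m/s); the robot touches nothing.
It fails at once if a spanner or cap is lifted more than 15 mm off the bench (height (world z) of any of spanner_1, spanner_2, cap_1, cap_2 above 0.015 m).
It fails at once if a spanner or cap is tipped up by more than 0.5 rad or turned over (angle between any of spanner_1, spanner_2, cap_1, cap_2's own z axis and vertical above 0.5 rad).
It fails at once if a bottle or the vial is moved more than 15 mm or tilted more than 0.2 rad (distance of any of bottle_a, bottle_b, vial from where it was at the start of the episode above 0.015 m or angle between any of bottle_a, bottle_b, vial's own z axis and vertical above 0.2 rad).
It also fails if it takes over 72 s, if anything falls off the work surface, if the arm or the gripper's body presses on something with over 40 N, if the wrist force passes 120 N, or if a joint passes its speed limit or range.

## Working session

There is one attempt and no reset: what is moved stays moved. The work goes in short steps, Python scripts to look and compute and a tool call to move; the robot and the scene stay as the last step left them, time stands still between calls to the robot, and variables do not carry over. Pictures are saved under pics/ and viewed, about 8 in all and at most 12, crops included, and the job is handed in when it is done.

Besides the shell and the picture viewer there is one more tool, called after "Call:" by a JSON object that holds its "fn" and its "kwargs". apply_moves: Moves the arm, as the interface text tells. Its arguments: {"type":"object","properties":{"plan":{"type":"string"},"fingers":{"type":"number"}},"required":["plan"]}

```bash
mkdir -p pics; ls
python3 - <<'E'
from station import env
import cv2,numpy as np
for c in("scene","side"):
    im=env.read_camera(c); cv2.imwrite(f"pics/{c}0.png",im[:,:,::-1])
    k=env.calibration(c); print(c,{a:np.round(b,4).tolist() for a,b in k.items()})
s=env.observe();print(s)
E
```

```text
pics
scene {'fx': 557.6246, 'fy': 557.6246, 'cx': 328.7455, 'cy': 239.7989, 'eye': [1.2382, 0.1559, 1.0336], 'rotation': [0.4748, 0.594, 1.7145]}
side {'fx': 446.7109, 'fy': 446.7109, 'cx': 325.729, 'cy': 245.041, 'eye': [0.2269, 0.6744, 0.687], 'rotation': [0.216, -1.1572, -2.5995]}
{'t': 0.1, 'joint_positions': array([-1.38499425e+00,  5.32925815e-02,  1.61411225e+00,  1.17088442e-05,
        1.47599737e+00, -1.18998032e-01]), 'joint_vel': array([ 0.00055776, -0.00043628, -0.00364187, -0.00088566, -0.00148905,
        0.0002112 ]), 'tau': array([ 9.57712982e-04, -3.94904673e+01, -3.71361279e+01, -6.49579351e-05,
        3.91241920e-03, -1.02944307e-05]), 'ee_pos': array([ 0.1874677 , -0.59565275,  0.23021142]), 'tool_rot': array([-3.10339255e+00, -4.76651349e-01,  7.65833555e-05]), 'wrist_force': array([ 0.2580611 ,  0.53564945, -0.83970216]), 'wrist_torque': array([-0.04175591, -0.0322608 , -0.0509626 ]), 'finger_gap': 0.9992237595605682}
```

View pics/scene0.png

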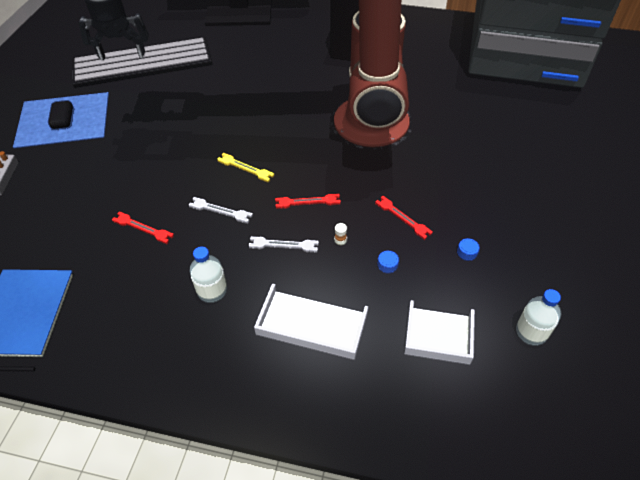

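View pics/side0.png

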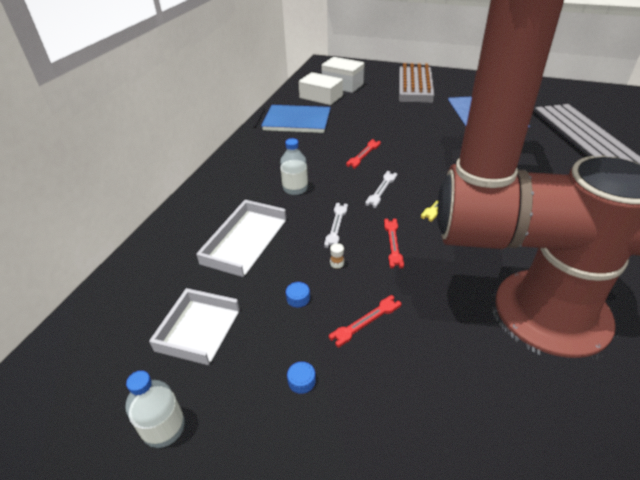

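The pictures show the silver spanners at scene pixels (220,210) and (284,243). The look-alikes are red at (142,227), (308,200) and (403,216), and yellow at (245,167). The caps are at (388,261) and (468,249), the vial at (341,234), the wide bay at (311,323) and the narrow bay at (440,333). I choose the two silver spanners. Next I measure them and take one close crop.

```bash
cat > h.py <<'E'
import numpy as np,cv2
from scipy.spatial.transform import Rotation as R
from station import env
def ray(c,uv):
    k=env.calibration(c); uv=np.atleast_2d(uv).astype(float)
    M=R.from_rotvec(k["rotation"]).as_matrix()
    d=np.c_[(uv[:,0]-k["cx"])/k["fx"],-(uv[:,1]-k["cy"])/k["fy"],-np.ones(len(uv))]@M.T
    return np.array(k["eye"]),d
def plane(c,uv,z):
    e,d=ray(c,uv); return (e+d*((z-e[2])/d[:,2])[:,None])[:,:2]
def proj(c,P):
    k=env.calibration(c); M=R.from_rotvec(k["rotation"]).as_matrix()
    q=(np.atleast_2d(P)-k["eye"])@M
    return np.c_[k["cx"]+k["fx"]*q[:,0]/-q[:,2],k["cy"]+k["fy"]*q[:,1]/q[:,2]]
def mask_xy(c,m,z):
    v,u=np.nonzero(m); return plane(c,np.c_[u,v],z)
E
python3 - <<'E'
from h import *
im=env.read_camera("scene"); env.read_camera("side")
for c in("scene","side"):
  for q,z in(("spanner_1",.009),("cap_1",.0125),("spanner_bay",.0),("cap_bay",.0),("vial",.02),("bottle_a",.05),("bottle_b",.05)):
    for r in env.regions_of(c,q):
        p=mask_xy(c,r["region"],z); 
        if len(p)<20: continue
        m=p.mean(0); w,v=np.linalg.eigh(np.cov(p.T)); a=v[:,1]*np.sign(v[1,1])
        t=(p-m)@a; mid=m+a*(t.max()+t.min())/2
        col=env.read_camera(c)[r["region"]].mean(0).round() if 0 else (im[r["region"]].mean(0).round() if c=="scene" else "")
        print(c,q,round(r["confidence"],2),np.round(r["rect"]),col,m.round(3),"mid",mid.round(3),"axis deg",round(np.degrees(np.arctan2(-a[0],a[1])),1),"len",round(np.ptp(t),3))
cv2.imwrite("pics/crop.png",cv2.resize(im[180:370,180:500,::-1],None,fx=2.5,fy=2.5,interpolation=cv2.INTER_CUBIC))
E
```

```text
scene spanner_1 0.9 [277. 193. 343. 206.] [216.  60.  59.] [ 0.343 -0.103] mid [ 0.342 -0.1  ] axis deg 17.1 len 0.158
scene spanner_1 0.81 [113. 213. 173. 242.] [213.  57.  56.] [ 0.51  -0.463] mid [ 0.51  -0.463] axis deg -13.0 len 0.164
scene spanner_1 0.75 [192. 198. 253. 220.] [217. 218. 223.] [ 0.417 -0.295] mid [ 0.417 -0.299] axis deg -7.0 len 0.152
scene spanner_1 0.71 [375. 197. 429. 237.] [219.  60.  61.] [0.346 0.14 ] mid [0.344 0.137] axis deg -33.3 len 0.156
scene spanner_1 0.58 [251. 236. 319. 255.] [204. 204. 211.] [ 0.486 -0.121] mid [ 0.486 -0.122] axis deg 7.8 len 0.158
scene spanner_1 0.57 [218. 155. 272. 179.] [222. 216.  91.] [ 0.263 -0.284] mid [ 0.263 -0.285] axis deg -16.6 len 0.162
scene cap_1 0.62 [460. 240. 476. 259.] [ 53. 112. 218.] [0.411 0.298] mid [0.411 0.298] axis deg 80.8 len 0.06
scene cap_1 0.61 [380. 251. 399. 275.] [ 57. 112. 214.] [0.488 0.123] mid [0.488 0.123] axis deg 87.4 len 0.06
scene spanner_bay 0.87 [254. 283. 370. 357.] [235. 235. 237.] [ 0.672 -0.011] mid [ 0.672 -0.013] axis deg -3.5 len 0.223
scene cap_bay 0.64 [406. 301. 479. 361.
[... 1749 characters left out ...]
len 0.169
side cap_bay 0.62 [150. 291. 239. 364.]  [0.651 0.248] mid [0.652 0.243] axis deg 15.0 len 0.174
side cap_bay 0.59 [282. 367. 314. 394.]  [0.416 0.291] mid [0.416 0.291] axis deg 25.1 len 0.06
side vial 0.64 [332. 244. 343. 270.]  [ 0.444 -0.   ] mid [ 0.444 -0.   ] axis deg 16.4 len 0.073
side bottle_a 0.69 [126. 371. 184. 448.]  [0.597 0.441] mid [0.604 0.436] axis deg 57.1 len 0.147
side bottle_a 0.57 [277. 139. 305. 196.]  [ 0.646 -0.257] mid [ 0.655 -0.278] axis deg 24.3 len 0.279
side bottle_b 0.69 [126. 371. 184. 448.]  [0.597 0.441] mid [0.604 0.436] axis deg 57.1 len 0.147
side bottle_b 0.57 [277. 139. 305. 196.]  [ 0.646 -0.257] mid [ 0.655 -0.278] axis deg 24.3 len 0.279
```

View pics/crop.png

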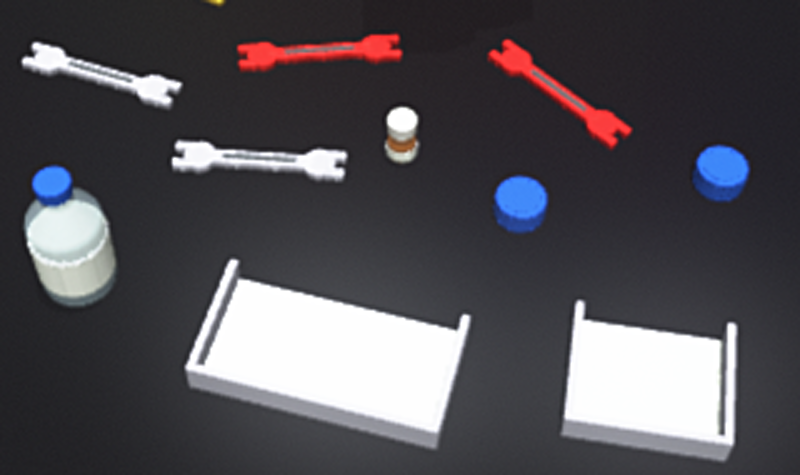

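The crop confirms both silver spanners, with crop pixels (100,75) and (260,160), and shows the bays open towards the robot. Next I fit the poses by silhouette in both cameras.

```bash
cat > fit.py <<'E'
from h import *
from scipy.optimize import minimize
def box(x0,x1,y0,y1,z0,z1): return np.array([[x,y,z] for x in(x0,x1) for y in(y0,y1) for z in(z0,z1)])
def bay(w): h=.0525;t=.006; return [box(-h,h,-w,w,0,.0005),box(h,h+t,-w-t,w+t,0,.03),box(-h,h+t,w,w+t,0,.03),box(-h,h+t,-w-t,-w,0,.03)]
def cyl(r,h,x=0,y=0):
    a=np.linspace(0,2*np.pi,24); return np.vstack([np.c_[x+r*np.cos(a),y+r*np.sin(a),0*a+z] for z in(0,h)])
span=[box(-.007,.007,-.05,.05,0,.009)]+[b for s in(-1,1) for b in(cyl(.015,.009,0,s*.056),box(-.015,-.006,s*.056,s*.08,0,.009),box(.006,.015,s*.056,s*.08,0,.009))]
S=4
def fit(cams,parts,x0):
    """cams: list of (camera, mask). Returns pose [x,y,yaw], IoU"""
    crops=[]
    for c,m in cams:
        v,u=np.nonzero(m);o=np.array([u.min()-15,v.min()-15]);e=np.array([u.max()+16,v.max()+16])
        mm=np.zeros((480,640),np.uint8);mm[m]=1
        mm=cv2.copyMakeBorder(mm,60,60,60,60,cv2.BORDER_CONSTANT)[o[1]+60:e[1]+60,o[0]+60:e[0]+60]
        crops.append((c,o,cv2.resize(mm,None,fx=S,fy=S,interpolation=cv2.INTER_LINEAR)))
    def cost(p):
        r=0;ca,sa=np.cos(p[2]),np.sin(p[2])
        for c,o,mm in crops:
            im=np.zeros_like(mm)
            for P in parts:
                Q=np.c_[p[0]+ca*P[:,0]-sa*P[:,1],p[1]+sa*P[:,0]+ca*P[:,1],P[:,2]]
                q=((proj(c,Q)-o+.5)*S).round().astype(np.int32)
                cv2.fillConvexPoly(im,cv2.convexHull(q),1)
            r+=1-(im&mm).sum()/max(1,(im|mm).sum())
        return r/len(crops)
    sim=np.array(x0)+np.array([[0,0,0],[.012,0,0],[0,.012,0],[0,0,.12]])
    r=minimize(cost,x0,method="Nelder-Mead",options=dict(initial_simplex=sim,xatol=2e-4,fatol=1e-4,maxiter=120))
    return r.x,1-r.fun
def regs(c,q,xy,z):
    best=None
    for r in env.regions_of(c,q):
        if r["region"].sum()<15: continue
        d=np.linalg.norm(mask_xy(c,r["region"],z).mean(0)-xy)
        if d<.07 and(best is None or d<best[0]): best=(d,r["region"])
    return best and best[1]
E
python3 - <<'E'
from fit import *
items=[("spanner_bay",bay(.1),[.68,-.012,-.05],.0),("cap_bay",bay(.06),[.645,.255,.05],0),
("spanner_1",span,[.484,-.118,.13],.009),("spanner_2",span,[.414,-.298,-.13],.009),
("cap_1",[cyl(.023,.025)],[.487,.124,0],.012),("cap_2",[cyl(.023,.025)],[.412,.298,0],.012),("vial",[cyl(.014,.05)],[.44,0,0],.02)]
for n,parts,x0,z in items:
    ms=[(c,regs(c,n,x0[:2],z)) for c in("scene","side")]; ms=[m for m in ms if m[1] is not None]
    for sub in [[m] for m in ms]+([ms] if len(ms)>1 else []):
        p,q=fit(sub,parts,x0); print(n,[m[0] for m in sub],p.round(4),round(q,3))
m=regs("side","bottle_a",[.646,-.257],.05); v,u=np.nonzero(m); print("bottle_a base",plane("side",[[(u.min()+u.max())/2,v.max()]],0))
s=env.observe();M=R.from_rotvec(s["tool_rot"]).as_matrix();print(M.round(2),s["t"])
E
```

```text
spanner_bay ['scene'] [ 0.6689 -0.0084 -0.0592] 0.976
spanner_bay ['side'] [ 0.6701 -0.0081 -0.0556] 0.974
spanner_bay ['scene', 'side'] [ 0.669  -0.0088 -0.0584] 0.972
cap_bay ['scene'] [0.6373 0.2541 0.0342] 0.97
cap_bay ['side'] [0.6387 0.2542 0.0541] 0.97
cap_bay ['scene', 'side'] [0.6379 0.2541 0.0346] 0.967
spanner_1 ['scene'] [ 0.4827 -0.124   0.1425] 0.889
spanner_1 ['side'] [ 0.4838 -0.1221  0.1459] 0.823
spanner_1 ['scene', 'side'] [ 0.4834 -0.1226  0.1387] 0.846
spanner_2 ['scene'] [ 0.4129 -0.3017 -0.1447] 0.751
spanner_2 ['side'] [ 0.4135 -0.3022 -0.1424] 0.815
spanner_2 ['scene', 'side'] [ 0.4138 -0.3023 -0.1311] 0.781
cap_1 ['scene'] [0.4878 0.1226 0.0967] 0.908
cap_1 ['side'] [0.4863 0.1243 0.1121] 0.871
cap_1 ['scene', 'side'] [0.4878 0.1226 0.0968] 0.886
cap_2 ['scene'] [0.41   0.298  0.1267] 0.822
cap_2 ['side'] [0.4127 0.2973 0.0601] 0.94
cap_2 ['scene', 'side'] [0.4127 0.2971 0.1318] 0.88
vial ['scene'] [0.4399 0.0044 0.0369] 0.803
vial ['side'] [ 0.4437  0.0032 -0.0177] 0.806
vial ['scene', 'side'] [0.4428 0.0038 0.004 ] 0.801
bottle_a base [[ 0.63364929 -0.21517842]]
[[ 0.95  0.3  -0.  ]
 [ 0.3  -0.95 -0.  ]
 [-0.    0.   -1.  ]] 1.65
```

```bash
cat > go.py <<'E'
# python3 go.py x y z yaw(rad, of held object) ... : several waypoints -> tool-axis shifts in mm and roll
import sys; from h import *
s=env.observe();M=R.from_rotvec(s["tool_rot"]).as_matrix();phi=np.arctan2(M[1,0],M[0,0])
print("t",round(s["t"],2),"tcp",s["ee_pos"].round(4),"yaw",round(phi-np.pi/2,4),"tilt",round(np.arccos(-M[2,2]),3),"gap",round(s["finger_gap"],3),"F",s["wrist_force"].round(1),"q6",round(s["joint_positions"][5],2))
a=np.array(sys.argv[1:],float).reshape(-1,4)
for r in a: print(r,"->",(M.T@(r[:3]-s["ee_pos"])*1000).round(1),"roll",round(-(r[3]+np.pi/2-phi),3))
E
python3 go.py .4834 -.1226 .2 .1387
```

```text
t 1.65 tcp [ 0.1876 -0.5962  0.2313] yaw -1.266 tilt 0.0 gap 1.008 F [ 0.2  0.2 -0.1] q6 -0.12
[ 0.4834 -0.1226  0.2     0.1387] -> [ 424.3 -363.    31.3] roll -1.405
```

Call:
{"fn": "apply_moves", "kwargs": {"plan": "36 -31 4 -.12;72 -62 8 -.24;108 -93 12 -.36;144 -124 16 -.48;180 -155 20 -.6;216 -186 24 -.72;252 -217 28 -.84;288 -248 31 -.96", "fingers": -1}}

```text
t: 2.45
ee_pos: [0.3885, -0.2714, 0.2003]
tool_rot: [2.529, 1.862, 0.0]
wrist_force: [0.5, -0.4, -0.3]
finger_gap: 1.002
```

```bash
python3 go.py .4834 -.1226 .12 .1387
```

```text
t 2.45 tcp [ 0.3885 -0.2714  0.2003] yaw -0.3015 tilt 0.001 gap 1.002 F [ 0.5 -0.4 -0.3] q6 -0.47
[ 0.4834 -0.1226  0.12    0.1387] -> [170.3  46.4  80.3] roll -0.44
```

Call:
{"fn": "apply_moves", "kwargs": {"plan": "40 11 10 -.11;80 22 25 -.22;120 33 45 -.33;160 44 65 -.42;170 46 85 -.44;170 46 110 -.44;170 46 130 -.44;170 46 130 -.44", "fingers": -1}}

```text
t: 3.25
ee_pos: [0.4806, -0.1216, 0.0671]
tool_rot: [-2.058, -2.366, 0.003]
wrist_force: [-0.6, -0.4, 0.1]
finger_gap: 1.003
```

```bash
python3 go.py .4834 -.1226 .004 .1387; python3 -c "
from h import *
im=env.read_camera('wrist');cv2.imwrite('pics/w1.png',im[:,:,::-1])"
```

```text
t 3.25 tcp [ 0.4806 -0.1216  0.0671] yaw 0.139 tilt 0.006 gap 1.003 F [-0.6 -0.4  0.1] q6 -0.54
[ 0.4834 -0.1226  0.004   0.1387] -> [-1.6  2.9 63.1] roll 0.0
```

View pics/w1.png

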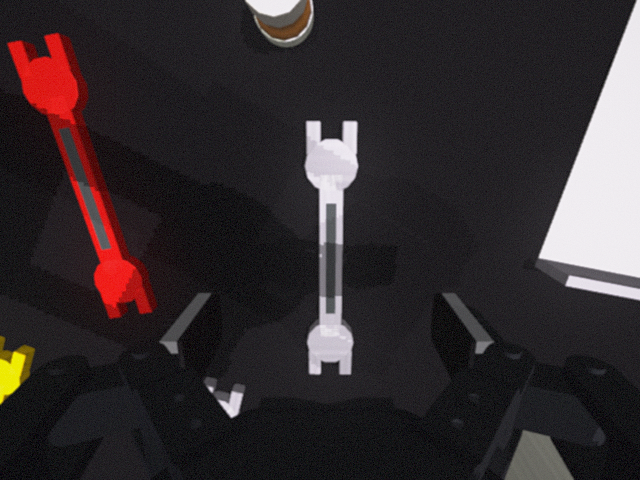

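The wrist view shows the spanner upright at column 331, with the jaws at about 190 and 460, so it is centred and aligned. I descend and close.

Call:
{"fn": "apply_moves", "kwargs": {"plan": "-1 2 12 0;-1 3 24 0;-1 3 36 0;-1 3 48 0;-1 3 56 0;-1 3 61 0;-1 3 63 0;-1 3 63 0", "fingers": -1}}

```text
t: 4.1
ee_pos: [0.4848, -0.1228, 0.0059]
tool_rot: [-2.06, -2.368, 0.002]
wrist_force: [-0.2, 0.2, -0.3]
finger_gap: 1.003
```

Call:
{"fn": "apply_moves", "kwargs": {"plan": "0 0 0 0;0 0 0 0;0 0 0 0;0 0 0 0;0 0 0 0;0 0 0 0;0 0 0 0;0 0 0 0", "fingers": 1}}

```text
t: 4.9
ee_pos: [0.4851, -0.1229, 0.0063]
tool_rot: [-2.061, -2.368, 0.001]
wrist_force: [-1.3, 0.3, 4.1]
finger_gap: 0.128
```

```bash
python3 go.py .53 -.09 .004 .05 .56 -.009 .004 -.058  .6910 -.0101 .004 -.058; python3 -c "
from fit import *
for c in('scene','side'):
  env.read_camera(c);m=regs(c,'spanner_1',[.483,-.122],.009)
  if m is not None: print(c,fit([(c,m)],span,[.483,-.122,.139]))"
```

```text
t 4.9 tcp [ 0.4851 -0.1229  0.0063] yaw 0.1387 tilt 0.002 gap 0.128 F [-1.3  0.3  4.1] q6 -0.54
[ 0.53  -0.09   0.004  0.05 ] -> [26.4 49.1  2.2] roll 0.089
[ 0.56  -0.009  0.004 -0.058] -> [102.4  90.    2.2] roll 0.197
[ 0.691  -0.0101  0.004  -0.058 ] -> [ 83.2 219.6   1.9] roll 0.197
scene (array([ 0.48522373, -0.12242899,  0.13088744]), np.float64(0.7662020275162925))
side (array([ 0.48749215, -0.12289761,  0.16492373]), np.float64(0.46533782793492606))
```

Call:
{"fn": "apply_moves", "kwargs": {"plan": "10 18 0 .03;20 36 0 .06;28 50 0 .09;46 60 0 .12;65 70 0 .15;84 80 0 .18;102 90 0 .2;102 90 0 .2"}}

```text
t: 5.9
ee_pos: [0.5611, -0.0076, 0.0063]
tool_rot: [-2.285, -2.153, -0.001]
wrist_force: [1.2, 1.8, 1.9]
finger_gap: 0.13
```

```bash
python3 go.py .69 -.0101 .0055 -.058; python3 -c "
from fit import *
for c in('scene','side'):
  env.read_camera(c);m=regs(c,'spanner_1',[.56,-.009],.009)
  if m is not None: print(c,fit([(c,m)],span,[.56,-.009,-.058]))"
```

```text
t 5.9 tcp [ 0.5611 -0.0076  0.0063] yaw -0.0592 tilt 0.002 gap 0.13 F [1.2 1.8 1.9] q6 -0.09
[ 0.69   -0.0101  0.0055 -0.058 ] -> [  5.2 128.9   0.8] roll -0.001
scene (array([ 0.56048213, -0.00690032, -0.05109367]), np.float64(0.7103763812154696))
side (array([ 0.56260792, -0.00864172, -0.04187415]), np.float64(0.4160296762589928))
```

Call:
{"fn": "apply_moves", "kwargs": {"plan": "1 20 0 0;2 40 0 0;3 60 0 0;4 80 0 0;5 100 0 0;5 118 0 0;5 129 0 0;5 129 0 0"}}

```text
t: 6.9
ee_pos: [0.6904, -0.0144, 0.0063]
tool_rot: [2.29, 2.151, -0.0]
wrist_force: [2.8, -1.9, 2.8]
finger_gap: 0.129
```

```bash
python3 go.py .69 -.0101 .0055 -.058
```

```text
t 6.9 tcp [ 0.6904 -0.0144  0.0063] yaw -0.0624 tilt 0.0 gap 0.129 F [ 2.8 -1.9  2.8] q6 -0.07
[ 0.69   -0.0101  0.0055 -0.058 ] -> [ 4.3 -0.6  0.8] roll -0.004
```

Call:
{"fn": "apply_moves", "kwargs": {"plan": "0 0 0 0;0 0 0 0;0 0 0 0;0 0 0 0;0 0 -10 0;0 0 -40 0;0 0 -80 0;0 0 -120 0", "fingers": 0.45}}

```text
t: 7.7
ee_pos: [0.6899, -0.0142, 0.1278]
tool_rot: [-2.289, -2.151, 0.001]
wrist_force: [0.5, -0.0, 0.8]
finger_gap: 0.272
```

```bash
python3 go.py .4138 -.3023 .17 -.135 .4138 -.3023 .0045 -.135; python3 -c "
from fit import *
ms=[]
for c in('scene','side'):
  env.read_camera(c);m=regs(c,'spanner_1',[.69,-.012],.009)
  if m is not None: print(c,fit([(c,m)],span,[.69,-.012,-.058]))"
```

```text
t 7.7 tcp [ 0.6899 -0.0142  0.1278] yaw -0.0622 tilt 0.001 gap 0.272 F [ 0.5 -0.   0.8] q6 -0.07
[ 0.4138 -0.3023  0.17   -0.135 ] -> [-304.7 -257.7  -42. ] roll 0.073
[ 0.4138 -0.3023  0.0045 -0.135 ] -> [-304.7 -257.6  123.5] roll 0.073
scene (array([ 0.68929446, -0.01397669, -0.0669811 ]), np.float64(0.720666161998486))
side (array([ 0.69054155, -0.01335033, -0.06028057]), np.float64(0.9008282963957913))
```

Call:
{"fn": "apply_moves", "kwargs": {"plan": "-38 -32 -20 0;-76 -64 -42 .02;-114 -96 -42 .04;-152 -128 -42 .05;-190 -160 -42 .06;-228 -192 -35 .07;-266 -224 -20 .07;-304 -257 0 .07", "fingers": -1}}

```text
t: 8.7
ee_pos: [0.4225, -0.2941, 0.1316]
tool_rot: [2.361, 2.068, 0.004]
wrist_force: [-0.1, -0.1, -0.4]
finger_gap: 1.001
```

```bash
python3 go.py .4138 -.3023 .0045 -.135; python3 -c "
from h import *
im=env.read_camera('wrist');cv2.imwrite('pics/w2.png',im[::2,::2,::-1])"
```

```text
t 8.7 tcp [ 0.4225 -0.2941  0.1316] yaw -0.1321 tilt 0.004 gap 1.001 F [-0.1 -0.1 -0.4] q6 -0.62
[ 0.4138 -0.3023  0.0045 -0.135 ] -> [ -9.3  -8.1 127. ] roll 0.003
```

View pics/w2.png

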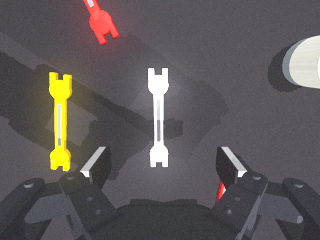

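The wrist view shows the silver spanner upright at about column 158, slightly left of the jaw centre at 163. That agrees with the 8 mm correction still to make, and the yellow one is well clear at column 60.

Call:
{"fn": "apply_moves", "kwargs": {"plan": "-5 -5 20 0;-9 -8 45 0;-9 -8 70 0;-9 -8 92 0;-9 -8 110 0;-9 -8 122 0;-9 -8 126 0;-9 -8 127 0"}}

```text
t: 9.55
ee_pos: [0.4066, -0.3039, -0.0004]
tool_rot: [-2.364, -2.061, 0.005]
wrist_force: [0.9, 0.6, 0.8]
finger_gap: 0.998
```

Call:
{"fn": "apply_moves", "kwargs": {"plan": "0 0 0 0;0 0 0 0;0 0 0 0;0 0 0 0;0 0 0 0;0 0 0 0;0 0 0 0;0 0 0 0", "fingers": 1}}

```text
t: 10.35
ee_pos: [0.4074, -0.3045, 0.0006]
tool_rot: [-2.365, -2.062, 0.004]
wrist_force: [0.7, 0.4, 4.9]
finger_gap: 0.138
```

```bash
python3 go.py .50 -.22 .006 -.1 .555 -.011 .006 -.06
```

```text
t 10.35 tcp [ 0.4074 -0.3045  0.0006] yaw -0.1368 tilt 0.005 gap 0.138 F [0.7 0.4 4.9] q6 -0.65
[ 0.5   -0.22   0.006 -0.1  ] -> [96.4 80.2 -5.7] roll -0.037
[ 0.555 -0.011  0.006 -0.06 ] -> [310.9 106.2  -5.8] roll -0.077
```

Call:
{"fn": "apply_moves", "kwargs": {"plan": "24 20 -1 0;48 40 -1 -.01;72 60 -1 -.02;96 80 -1 -.03;126 84 -1 -.04;157 88 -1 -.05;188 92 -1 -.05;219 96 -1 -.06"}}

```text
t: 11.15
ee_pos: [0.5319, -0.0994, 0.0007]
tool_rot: [-2.301, -2.132, 0.006]
wrist_force: [0.0, -0.9, -1.4]
finger_gap: 0.141
```

```bash
python3 go.py .555 -.011 .004 -.06;  python3 -c "
from fit import *
c='scene';env.read_camera(c);s=env.observe()['ee_pos'][:2];m=regs(c,'spanner_1',s,.009)
if m is not None: print(c,fit([(c,m)],span,[*s,-.06]))"
```

```text
t 11.15 tcp [ 0.5319 -0.0994  0.0007] yaw -0.0764 tilt 0.006 gap 0.141 F [ 0.  -0.9 -1.4] q6 -0.24
[ 0.555 -0.011  0.004 -0.06 ] -> [89.9 16.2 -3.4] roll -0.016
scene (array([ 0.5315937 , -0.09821283, -0.08098354]), np.float64(0.6818222661514961))
```

Call:
{"fn": "apply_moves", "kwargs": {"plan": "20 4 -2 0;40 8 -2 -.01;60 12 -2 -.01;75 14 -2 -.01;85 16 -2 -.02;90 16 -2 -.02;90 16 -2 -.02;90 16 -2 -.02"}}

```text
t: 12.05
ee_pos: [0.5546, -0.0094, 0.0027]
tool_rot: [-2.276, -2.158, 0.004]
wrist_force: [-0.6, 0.7, -2.0]
finger_gap: 0.144
```

```bash
python3 go.py .6395 -.0106 .004 -.06;  python3 -c "
from fit import *
c='scene';env.read_camera(c);s=env.observe()['ee_pos'][:2];m=regs(c,'spanner_1',s,.009)
if m is not None: print(c,fit([(c,m)],span,[*s,-.06]))"
```

```text
t 12.05 tcp [ 0.5546 -0.0094  0.0027] yaw -0.0532 tilt 0.006 gap 0.144 F [-0.6  0.7 -2. ] q6 -0.1
[ 0.6395 -0.0106  0.004  -0.06  ] -> [ 3.3 84.8 -1.8] roll 0.007
scene (array([ 0.55261882, -0.00677868, -0.04536178]), np.float64(0.7100416956219597))
```

Call:
{"fn": "apply_moves", "kwargs": {"plan": "1 15 0 0;1 30 0 0;2 45 0 0;2 60 0 .01;3 75 0 .01;3 85 0 .01;3 90 0 .01;3 90 0 .01"}}

```text
t: 12.95
ee_pos: [0.645, -0.0117, 0.0022]
tool_rot: [-2.287, -2.146, 0.004]
wrist_force: [0.1, -1.0, -0.9]
finger_gap: 0.138
```

Call:
{"fn": "apply_moves", "kwargs": {"plan": "0 0 0 0;0 0 0 0;0 0 0 0;0 0 0 0;0 0 -10 0;0 0 -40 0;0 0 -80 0;0 0 -120 0", "fingers": 0.4}}

```text
t: 13.75
ee_pos: [0.6452, -0.0119, 0.1238]
tool_rot: [-2.287, -2.145, 0.005]
wrist_force: [0.8, 0.4, 0.2]
finger_gap: 0.303
```

```bash
python3 go.py .488 .123 .13 .035; python3 -c "
from fit import *
ms=[]
for c in('scene','side'):
  env.read_camera(c)
  for x in(.645,.69):
    m=regs(c,'spanner_1',[x,-.012],.009)
    if m is not None: print(c,fit([(c,m)],span,[x,-.012,-.058]))
  for q,p,x0 in(('vial',cyl(.014,.05),[.44,.004]),('cap_1',cyl(.023,.025),[.487,.123])):
    m=regs(c,q,x0,.02)
    if m is not None: print(c,q,fit([(c,m)],[p],[*x0,0]))"
```

```text
t 13.75 tcp [ 0.6452 -0.0119  0.1238] yaw -0.0638 tilt 0.007 gap 0.303 F [0.8 0.4 0.2] q6 -0.07
[0.488 0.123 0.13  0.035] -> [ 124.6 -165.5   -5. ] roll -0.099
scene (array([ 0.64390941, -0.01032879, -0.08139888]), np.float64(0.8943119537846245))
scene (array([ 0.68962711, -0.01362155, -0.06208943]), np.float64(0.8656705267090026))
scene vial (array([0.43731901, 0.00247611, 0.15064114]), np.float64(0.7328431372549019))
scene cap_1 (array([0.48622077, 0.12306171, 0.06374093]), np.float64(0.9215174320380893))
side (array([ 0.64455668, -0.00925667, -0.05528242]), np.float64(0.8719106195688974))
side (array([ 0.6907305 , -0.01209257, -0.04451054]), np.float64(0.9062737849298684))
side vial (array([0.44297694, 0.00516129, 0.03420562]), np.float64(0.8700396825396826))
side cap_1 (array([0.48815758, 0.12385863, 0.06498989]), np.float64(0.924310216256525))
```

Call:
{"fn": "apply_moves", "kwargs": {"plan": "20 -27 -5 -.02;41 -55 -5 -.04;62 -82 -5 -.06;83 -110 -5 -.08;104 -137 0 -.1;120 -160 10 -.1;124 -166 25 -.1;124 -166 40 -.1", "fingers": -1}}

```text
t: 15.05
ee_pos: [0.4859, 0.123, 0.0807]
tool_rot: [-2.174, -2.257, 0.007]
wrist_force: [0.4, -0.5, 0.5]
finger_gap: 1.003
```

```bash
python3 go.py .488 .1235 .0045 .035
```

```text
t 15.05 tcp [0.4859 0.123  0.0807] yaw 0.0375 tilt 0.009 gap 1.003 F [ 0.4 -0.5  0.5] q6 0.06
[0.488  0.1235 0.0045 0.035 ] -> [ 0.3  2.8 76.2] roll 0.002
```

Call:
{"fn": "apply_moves", "kwargs": {"plan": "0 2 12 0;0 3 26 0;0 3 40 0;0 3 54 0;0 3 66 0;0 3 73 0;0 3 75 0;0 3 75 0"}}

```text
t: 15.85
ee_pos: [0.4882, 0.1233, 0.0056]
tool_rot: [-2.174, -2.257, 0.007]
wrist_force: [-0.5, 0.6, 1.2]
finger_gap: 1.0
```

Call:
{"fn": "apply_moves", "kwargs": {"plan": "0 0 0 0;0 0 0 0;0 0 0 0;0 0 0 0;0 0 0 0;0 0 0 0;0 0 0 0;0 0 0 0", "fingers": 1}}

```text
t: 16.65
ee_pos: [0.4893, 0.1234, 0.0067]
tool_rot: [-2.175, -2.258, 0.005]
wrist_force: [0.4, 0.1, 5.5]
finger_gap: 0.51
```

```bash
python3 go.py .545 .225 .005 .035 .639 .225 .005 .035;python3 -c "
from fit import *
for c in('scene','side'):
    im=env.read_camera(c);m=regs(c,'cap_1',[.488,.1235],.012)
    if m is not None: print(c,fit([(c,m)],[cyl(.023,.025)],[.488,.1235,0]))
cv2.imwrite('pics/s3.png',cv2.resize(im[180:400,180:460,::-1],None,fx=2,fy=2))"
```

```text
t 16.65 tcp [0.4893 0.1234 0.0067] yaw 0.0376 tilt 0.007 gap 0.51 F [0.4 0.1 5.5] q6 0.06
[0.545 0.225 0.005 0.035] -> [99.4 59.5  1.6] roll 0.003
[0.639 0.225 0.005 0.035] -> [ 95.9 153.5   0.9] roll 0.003
side (array([0.49183048, 0.12443739, 0.02300185]), np.float64(0.8076295645626804))
```

View pics/s3.png

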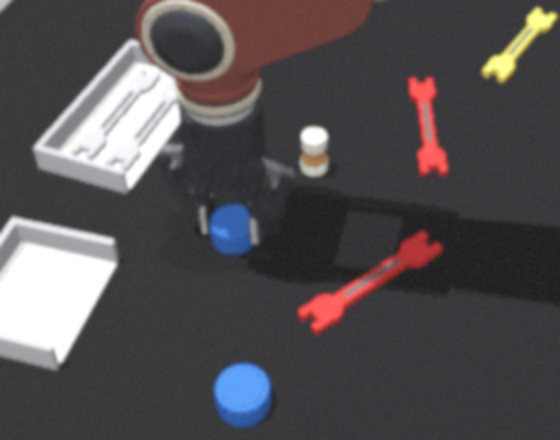

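The side crop shows both spanners in the wide bay at around (125,115) and the vial still upright at (313,150). The cap is gripped flat at (232,230). I drag it sideways first, then into the bay.

Call:
{"fn": "apply_moves", "kwargs": {"plan": "20 5 0 0;40 10 0 0;60 15 0 0;75 20 0 0;88 25 0 0;97 30 0 0;99 40 0 0;99 45 0 0"}}

```text
t: 17.65
ee_pos: [0.5309, 0.2247, 0.0067]
tool_rot: [-2.174, -2.257, 0.005]
wrist_force: [-6.3, 0.3, 8.3]
finger_gap: 0.515
```

```bash
python3 go.py .639 .225 .005 .035
```

```text
t 17.65 tcp [0.5309 0.2247 0.0067] yaw 0.0377 tilt 0.008 gap 0.515 F [-6.3  0.3  8.3] q6 0.23
[0.639 0.225 0.005 0.035] -> [ -3.8 108.1   0.9] roll 0.003
```

Call:
{"fn": "apply_moves", "kwargs": {"plan": "-1 18 -1 0;-1 36 -1 0;-2 54 -1 0;-3 72 -1 0;-4 90 -1 0;-4 102 -1 0;-4 108 -1 0;-4 108 -1 0"}}

```text
t: 18.45
ee_pos: [0.6398, 0.2247, 0.0068]
tool_rot: [-2.175, -2.258, 0.003]
wrist_force: [1.6, -0.4, 1.0]
finger_gap: 0.512
```

Call:
{"fn": "apply_moves", "kwargs": {"plan": "0 0 0 0;0 0 0 0;0 0 0 0;0 0 0 0;0 0 -10 0;0 0 -40 0;0 0 -80 0;0 0 -120 0", "fingers": -0.3}}

```text
t: 19.25
ee_pos: [0.6401, 0.2242, 0.1283]
tool_rot: [-2.175, -2.257, 0.004]
wrist_force: [1.0, 0.6, 0.0]
finger_gap: 0.652
```

```bash
python3 go.py .412 .2975 .09 .035; python3 -c "
from fit import *
for c in('scene','side'):
  env.read_camera(c)
  for x0 in([.639,.225],[.412,.2975]):
    m=regs(c,'cap_1',x0,.0125)
    if m is not None: print(c,fit([(c,m)],[cyl(.023,.025)],[*x0,0]))"
```

```text
t 19.25 tcp [0.6401 0.2242 0.1283] yaw 0.0374 tilt 0.008 gap 0.652 F [1.  0.6 0. ] q6 0.19
[0.412  0.2975 0.09   0.035 ] -> [  81.6 -225.    40.1] roll 0.002
scene (array([0.63927514, 0.22421353, 0.07095713]), np.float64(0.9493087557603687))
scene (array([0.41040716, 0.30863173, 0.08643775]), np.float64(0.38654666035054475))
side (array([0.63986067, 0.22405477, 0.03381033]), np.float64(0.8527070956170832))
side (array([0.41324356, 0.29591378, 0.15833591]), np.float64(0.8813690169840452))
```

Call:
{"fn": "apply_moves", "kwargs": {"plan": "13 -37 0 0;26 -74 0 0;40 -112 0 0;54 -150 0 0;68 -187 5 0;80 -220 15 0;82 -225 30 0;82 -225 45 0", "fingers": -1}}

```text
t: 20.35
ee_pos: [0.4098, 0.2976, 0.0806]
tool_rot: [-2.172, -2.258, 0.009]
wrist_force: [-0.6, -0.4, -0.3]
finger_gap: 1.001
```

```bash
python3 go.py .412 .2970 .0065 .035
```

```text
t 20.35 tcp [0.4098 0.2976 0.0806] yaw 0.039 tilt 0.01 gap 1.001 F [-0.6 -0.4 -0.3] q6 0.44
[0.412  0.297  0.0065 0.035 ] -> [-0.8  2.9 74. ] roll 0.004
```

Call:
{"fn": "apply_moves", "kwargs": {"plan": "-1 2 12 0;-1 3 26 0;-1 3 40 0;-1 3 54 0;-1 3 65 0;-1 3 71 0;-1 3 73 0;-1 3 73 0"}}

```text
t: 21.15
ee_pos: [0.4122, 0.2969, 0.0075]
tool_rot: [-2.172, -2.258, 0.009]
wrist_force: [0.2, 0.1, -0.5]
finger_gap: 1.0
```

Call:
{"fn": "apply_moves", "kwargs": {"plan": "0 0 0 0;0 0 0 0;0 0 0 0;0 0 0 0;0 0 0 0;0 0 0 0;0 0 0 0;0 0 0 0", "fingers": 1}}

```text
t: 21.95
ee_pos: [0.4132, 0.2974, 0.0086]
tool_rot: [-2.172, -2.259, 0.006]
wrist_force: [-0.5, 0.4, 5.4]
finger_gap: 0.51
```

```bash
python3 go.py .53 .284 .0065 .035 .637 .284 .0065 .035;python3 -c "
from fit import *
for c in('scene','side'):
    im=env.read_camera(c);m=regs(c,'cap_1',[.412,.297],.012)
    if m is not None: print(c,fit([(c,m)],[cyl(.023,.025)],[.412,.297,0]))"
```

```text
t 21.95 tcp [0.4132 0.2974 0.0086] yaw 0.039 tilt 0.009 gap 0.51 F [-0.5  0.4  5.4] q6 0.43
[0.53   0.284  0.0065 0.035 ] -> [-17.9 116.2   1.2] roll 0.004
[0.637  0.284  0.0065 0.035 ] -> [-22.1 223.1   0.3] roll 0.004
scene (array([0.41221267, 0.27938847, 0.20527927]), np.float64(0.34622731614135627))
side (array([0.41414367, 0.29907067, 0.06431202]), np.float64(0.8134684147794994))
```

Call:
{"fn": "apply_moves", "kwargs": {"plan": "-3 18 0 0;-6 36 0 0;-9 54 0 0;-12 72 0 0;-15 90 0 0;-18 106 0 0;-18 116 0 0;-18 116 0 0"}}

```text
t: 22.95
ee_pos: [0.5315, 0.2842, 0.0087]
tool_rot: [-2.174, -2.259, 0.003]
wrist_force: [1.7, -1.6, 4.2]
finger_gap: 0.511
```

```bash
python3 go.py .637 .284 .0065 .035
```

```text
t 22.95 tcp [0.5315 0.2842 0.0087] yaw 0.0386 tilt 0.007 gap 0.511 F [ 1.7 -1.6  4.2] q6 0.32
[0.637  0.284  0.0065 0.035 ] -> [ -4.3 105.4   1.6] roll 0.004
```

Call:
{"fn": "apply_moves", "kwargs": {"plan": "-1 18 0 0;-1 36 0 0;-2 54 0 0;-3 72 0 0;-4 88 0 0;-4 100 0 0;-4 105 0 0;-4 105 0 0"}}

```text
t: 23.75
ee_pos: [0.637, 0.2843, 0.0087]
tool_rot: [-2.174, -2.259, 0.003]
wrist_force: [-1.1, -0.5, 4.4]
finger_gap: 0.513
```

Call:
{"fn": "apply_moves", "kwargs": {"plan": "0 0 0 0;0 0 0 0;0 0 0 0;0 0 0 0;0 0 -10 0;0 0 -40 0;0 0 -80 0;0 0 -120 0", "fingers": -0.3}}

```text
t: 24.55
ee_pos: [0.6374, 0.2838, 0.1301]
tool_rot: [-2.173, -2.259, 0.004]
wrist_force: [0.4, -0.3, 0.4]
finger_gap: 0.654
```

Call:
{"fn": "apply_moves", "kwargs": {"plan": "0 -30 -15 0;0 -60 -40 0;0 -100 -60 0;0 -140 -60 0;0 -170 -60 0;0 -190 -60 0;0 -200 -60 0;0 -200 -60 0"}}

```text
t: 25.35
ee_pos: [0.4374, 0.276, 0.1921]
tool_rot: [-2.173, -2.26, 0.002]
wrist_force: [0.2, 0.4, -0.1]
finger_gap: 0.655
```

```bash
python3 go.py; python3 -c "
from fit import *
BS=(np.array([.669,-.0087]),-.058);BC=(np.array([.638,.2541]),.04)
def loc(p,b): c,s=np.cos(b[1]),np.sin(b[1]);d=p[:2]-b[0];return np.array([c*d[0]+s*d[1],-s*d[0]+c*d[1]])
for c in('scene','side'):
  im=env.read_camera(c); cv2.imwrite(f'pics/end_{c}.png',im[:,:,::-1])
  for q,parts,x0,z,b in(('spanner_1',span,[.645,-.011,-.06],.009,BS),('spanner_1',span,[.69,-.013,-.06],.009,BS),('cap_1',[cyl(.023,.025)],[.639,.224,0],.0125,BC),('cap_1',[cyl(.023,.025)],[.637,.284,0],.0125,BC),('vial',[cyl(.014,.05)],[.44,.004,0],.02,None)):
    m=regs(c,q,x0[:2],z)
    if m is None: print(c,q,'none');continue
    p,i=fit([(c,m)],parts,x0);print(c,q,p.round(4),round(i,2),[] if b is None else [loc(p+np.array([-s*.056*np.sin(p[2]),s*.056*np.cos(p[2]),0])*(q[0]=='s'),b).round(4) for s in(1,-1)])
m=regs('side','bottle_a',[.646,-.257],.05); v,u=np.nonzero(m); print('bottle_a base',plane('side',[[(u.min()+u.max())/2,v.max()]],0))"
```

```text
t 25.35 tcp [0.4374 0.276  0.1921] yaw 0.0392 tilt 0.007 gap 0.655 F [ 0.2  0.4 -0.1] q6 0.38
scene spanner_1 [ 0.6437 -0.0088 -0.0643] 0.81 [array([-0.0249,  0.0544]), array([-0.0256, -0.0576])]
scene spanner_1 [ 0.69  -0.013 -0.06 ] 0.0 [array([0.0213, 0.0529]), array([ 0.0211, -0.0591])]
scene cap_1 [0.638  0.2254 0.0552] 0.93 [array([-0.0011, -0.0287]), array([-0.0011, -0.0287])]
scene cap_1 [0.6356 0.2843 0.1264] 0.89 [array([-0.0012,  0.0302]), array([-0.0012,  0.0302])]
scene vial [ 0.4404  0.004  -0.0038] 0.93 []
side spanner_1 none
side spanner_1 [ 0.6981 -0.0147  0.0307] 0.26 [array([0.0244, 0.0515]), array([ 0.0344, -0.0601])]
side cap_1 [0.64   0.2251 0.0532] 0.89 [array([ 0.0008, -0.029 ]), array([ 0.0008, -0.029 ])]
side cap_1 [ 0.6386  0.2833 -0.0454] 0.78 [array([0.0018, 0.0291]), array([0.0018, 0.0291])]
side vial [0.4435 0.0016 0.1335] 0.74 []
bottle_a base [[ 0.6114959  -0.23152205]]
```

View pics/end_scene.png

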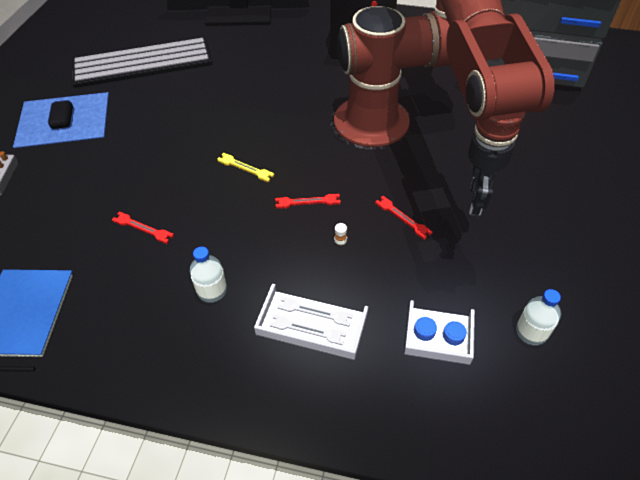

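The scene picture shows both spanners in the wide bay at (313,320), both caps in the narrow bay at (425,328) and (455,333), and the bottles and vial at their original pixels. The arm is clear, so I hand in.

```bash
python3 -c "
from station import env
print(env.finish_job(), env.observe()['t'])"
```

```text
the job is handed in; nothing more can be done
the job is handed in; nothing more can be done
```

I gripped each silver spanner and each blue cap lightly at bench height, dragged it flat into its bay and released it. I then backed the arm off and handed the job in at about 26 s; it reports no verdict.

**Spanners:** The front one has its head centres at x ≈ -25 mm (limit -39) and y ≈ +54 and -58 mm. The back one, measured before the caps were moved, was at x ≈ +21 mm and y ≈ +53 and -59 mm.

**Caps:** Both sit at x ≈ 0 mm, with y ≈ -29 and +30 mm.

**Bystanders:** The bottles and the vial show at unchanged pixels in the last scene picture. The vial's fitted position is within about 2 mm of its start. The red and yellow look-alikes were not touched.

**Checks that failed or disagreed:**
- In the last round the side camera found no front spanner and gave a poor fit for the back one.
- The scene camera's last fit of the back spanner also failed, because the network returned no usable region for it. The last picture shows it lying in the bay, and the earlier fits from both cameras agreed with each other.
- The rough side-camera estimate of the base of `bottle_a` moved by about 27 mm, although the last scene picture shows the bottle unmoved. I take this as noise in the region the network reported.

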